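Clamp the printer roller in its V-block fixture

ROBOT

A 6-joint arm with a two-finger parallel gripper is mounted at the origin on the work surface. World frame = base frame: x ahead of the robot, y to its left, z up, the work surface at z = 0. Lengths are in m, angles in rad, forces in N, time in s.
With the tool pointing down it reaches from about 0.25 to 0.775 m from the base axis. Payload 4 kg.
Tool frame: the origin (TCP) lies at the very end of the fingers, on their centre line; the grasp point (between the pads) lies 19 mm behind it; z points along the fingers, y is the line along which they close (so a half turn about z gives the same grasp; the last joint's range is limited). The gripper opens to 94 mm and grips with 3 to 60 N. Pads are 16 mm wide; open, the fingers measure 119 mm over their backs; the gripper's body (75 mm by 177 mm) begins 78 mm behind the grasp point.
Start: joints at [-1.334, 0.087, 1.371, -0, 1.684, -0.103], TCP at [0.183, -0.519, 0.206] pointing down, gripper open.
Joint ranges: [-3.1, 3.1], [-0.76, 2.03], [0.27, 2.55], [-1.08, 4.22], [0.17, 2.65], [-2.57, 2.57]. Speed limits (rad/s): [2.79, 2.79, 3.14, 3.14, 3.14, 3.14].

INTERFACE

Orientations are given as [roll, pitch, yaw] about the fixed x, y, z axes, in that order (R = Rz(yaw) Ry(pitch) Rx(roll)).
In Python, from bench import robot gives the robot as it stands. The module is installed in compiled form; this text tells all that it offers.
- The arm moves only by the tool move_arm, never from a script. Its argument "deltas" is one flat list of numbers, 7 for each row, row after row: the turn, a rotation vector about the tool's x, y, z in rad, then the shift along the tool's x, y, z in cm, then the closure, from -1 (fully open) to 1 (shut). A call has 1 to 8 rows; each row is the pose to reach, as a shift and turn from the pose commanded when the call began, along the tool's axes at that moment; what a row does not reach only later rows make up. A row lasts 1/10 s, in which the tool goes at most 50 mm and 8.59 degrees, less where a joint would pass 70% of its speed; a pose out of reach is approached as far as the arm can. A call with a gripper value outside its range is refused whole. The fingers move at their own pace and stop on an object; the grip force is fixed at half the most. Time passes only in rows, so rows that repeat a pose let the fingers close. It gives the time, the measured TCP pose, the force, the opening and the grip force at its end, in the units of the state.
- robot.get_obs(): the state, without advancing time (a new reading comes with each control period).
- robot.snapshot(name): name is "scene" or "top" or "wrist"; returns a dict with "image" (480x640x3 uint8, red, green, blue), "depth" (480x640 float32, m along the optical axis (not along the pixel's ray), 0 where there is no reading), "fov_y" (degrees; the focal length in pixels is half the picture's height over the tangent of half this angle, whatever the lens; pixels are square), "cx", "cy" (the principal point, pixels), "D" ([k1, k2, p1, p2, k3] as OpenCV has them; the pictures are not rectified), "origin" and "orientation" of the camera in the world; the wrist camera has in their place "T_tool_cam" (4x4, takes a point from camera to tool coordinates, whose origin is the TCP and whose axes are the flange's). Camera axes: x right, y up, looking along -z (the intrinsics and any distortion apply to the point x, -y, -z); pixel columns grow to the right and rows downward; lengths in m; the calibration is good to about 2 mm. A picture is of the moment at which its call begins: read the wrist's pose just before it.
- robot.close_job(): hands the job in; it is judged then, once.
The state is a dict: "time": time; "joint_positions": joint angles; "qvel": joint speeds; "joint_torque": joint torques, N m; "tool_pos": TCP position; "ee_rot": TCP orientation; "wrist_force": force on the tool from outside, world axes, zero at the start; "wrist_torque": the same for the moment, N m; "width": finger opening in m; "finger_force": force on a finger pad.
Only numpy, scipy, OpenCV 4.12 (cv2) and the standard library are available. Lean on these libraries where they do the work, as an engineer would, in place of code of your own. Each camera call takes 0.05 s, during which the arm holds its last target. There are 200 camera calls.

TASK

Take the longer, thicker printer roller out of its rack and lower it gently (do not drop it) into both V notches of the steel fixture, short of the end stop, then slide it along the notches until you feel its shaft end bear definitely, but not hard, against the end stop. Then swing the clamp strap over and press it down firmly, without crushing the rubber, so that its pad stays bearing on the roller, and let go of everything. Leave the rest of the desk undisturbed.

Things in the scene. Friction and masses are not known exactly. Their poses are not given: they have to be found in the camera images.
- roller: the roller to clamp: dark rubber cylinder, 28 mm across, 200 mm long, a 10 mm steel shaft sticking 15 mm out of each end (230 mm over all); about 0.2 kg; origin at its centre, y along its axis (either end may lead). It starts in one of two racks, centre 45 mm above the desk, 110 mm of free length between the rack's cheeks for the fingers. Grip it across its diameter with 10 to 25 N.
- v_block: steel fixture fixed to the desk: base plate 12 mm thick, spanning -95 to 40 mm in its x and -110 to 165 mm in its y; origin on the desk. Two 90-degree V notches, 20 mm thick along y, centred at y = -80 and +80 mm, 64 mm wide over all in x, their lips 60 mm above the desk; between them 140 mm of free length for the fingers. The strap's hinge bracket stands at x = -70, y = -80 mm, up to 94 mm high.
- v_axis (a point): midpoint of the line on which the axis of a roller centred in both notches lies: 62 mm above the desk; y along the notches towards the end stop, x away from the strap's hinge, z up. 3 to 5 N of downward force seats the roller, over 40 N is too rough. Sliding it along y takes 2 to 7 N; closing fingers drag it down and add friction, so ease that load off by lifting slightly (under 2 mm).
- end_stop: steel end stop, an upright plate 44 mm wide whose contact face is square to the notches, beyond the notch at the fixture's +y end; it is set anew each time, somewhere along y. Origin at the centre of the contact face, 62 mm above the desk; its y points away from the roller. The seated roller's centre is 115 mm short of it. A push of 4 to 8 N against it is right, more than 15 N is too hard.
- strap_hinge (a point): hinge of the clamp strap: on the fixture at x = -70, y = -80 mm, 86 mm above the desk; the hinge axis runs along the fixture's y.
- strap (a joint): angle of the steel clamp strap: 0 = level along the fixture's +x over the roller, pad just meeting it; grows as it opens upward, starts at 1.35 to 1.85 rad, free end up to 212 mm above the desk (carry the roller over it). Flat bar, 125 mm from hinge to free end, 22 mm wide, 8 mm thick, centred on the hinge axis. A stiff friction hinge holds it where it is left: 2 to 4 N near the free end moves it.
- strap_pad: rubber pad, 18 mm across and 6 mm thick, under the strap 70 mm from the hinge; origin on the hinge, x along the strap to its free end, z out of its upper (outer) face. It gives springily (8 N per mm, at most 4 mm). Pressing the free end with 5 to 12 N is right; the pad's force on the roller must reach 5 N and must not pass 30 N.
- spare_roller: a second, thinner and shorter rubber roller (18 mm thick, 180 mm long with shafts) in the other rack: not wanted; origin at its centre, axis along its y
- screwdriver: screwdriver, 170 mm long, lying on the desk
- stapler: black stapler, 130 x 34 x 46 mm, on the desk; origin under its centre
- cleaner: white cleaner bottle, 52 mm across, 120 mm high; origin under its base
- tape: roll of clear tape lying flat, 76 mm across, 22 mm high; origin at its underside
- mug: white mug, 76 mm across, 90 mm high; origin under its base
- paperweight: steel paperweight, 56 mm across, 34 mm high; origin under its base
There are look-alikes about, which are no part of the job. Leave any brown look-alike of the roller alone.

How it is judged:
On the way, in this order (a step that is already met when the one before it is completed fails the run):
1. the roller lies centred in both V notches (x of roller in the frame of v_axis between -0.002 and 0.002 m and z of roller in the frame of v_axis between -0.002 and 0.002 m and y of roller in the frame of v_axis between -0.03 and 0.03 m and angle between the y axis of roller and the y axis of v_axis, either way round below 0.035 rad), for 0.2 s.
2. the roller's shaft end is pushed against the end stop with more than 3 N while it lies in the notches (all of step 1 and contact force between roller and end_stop above 3 N), for 0.2 s.
3. the strap is down and its pad presses the roller with more than 5 N (value of joint strap below 0.06 rad and contact force between strap_pad and roller above 5 N), for 0.2 s.
At the end, for the whole second after the job is handed in: The roller lies at rest, centred in both V notches (within 2 mm across and in height, 2 degrees), its shaft end within 2 mm of the end stop, the strap is down (below 0.06 rad) with its pad bearing on the roller with more than 1 N, and the robot has let go (all of step 1 and distance between roller and end_stop below 0.117 m and value of joint strap below 0.06 rad and contact force between strap_pad and roller above 1 N and linear speed of roller below 0.01 m/s); the robot touches nothing.
It fails at once if the roller is pushed against the end stop with more than 15 N (contact force between roller and end_stop above 15 N).
It fails at once if the pad presses the roller with more than 30 N (contact force between strap_pad and roller above 30 N).
It fails at once if the roller is forced onto the fixture: more than 40 N between them before the strap is down (contact force between roller and v_block above 40 N and value of joint strap above 0.3 rad).
It fails at once if the roller is dropped near the fixture: it falls faster than 0.35 m/s without being held (distance between roller and v_axis below 0.15 m and linear speed of roller above 0.35 m/s and contact force between roller and the fingers below 0.2 N).
It fails at once if anything else on the desk is shifted by more than 15 mm (distance of any of spare_roller, screwdriver, stapler, cleaner, tape, mug, paperweight from where it was at the start of the episode above 0.015 m).
It also fails if it takes over 72 s, if anything falls off the work surface, if the arm or the gripper's body presses on something with over 40 N, if the wrist force passes 120 N, or if a joint passes its speed limit or range.

## Working session

There is one attempt and no reset: what is moved stays moved. The work goes in short steps, Python scripts to look and compute and a tool call to move; the robot and the scene stay as the last step left them, time stands still between calls to the robot, and variables do not carry over. Pictures are saved under pics/ and viewed, at most 13 in all, crops included, and the job is handed in when it is done.

Besides the shell and the picture viewer there is one more tool, called after "Call:" as name(argument=value, ...) on one line, values as JSON. move_arm: Moves the arm, as the interface text tells. Its arguments: {"type":"object","properties":{"deltas":{"type":"array","items":{"type":"number"}}},"required":["deltas"]}

```bash
mkdir -p pics; cat > h.py <<'E'
import numpy as np, cv2, pickle
from scipy.spatial.transform import Rotation as R
from bench import robot
def snap(name,tag):
    o=robot.get_obs(); s=robot.snapshot(name)
    if name=="wrist":
        T=np.eye(4);T[:3,:3]=R.from_euler('xyz',o['ee_rot']).as_matrix();T[:3,3]=o['tool_pos']
        T=T@np.array(s['T_tool_cam'])
    else:
        T=np.eye(4);q=np.array(s['orientation']);T[:3,:3]=q if q.shape==(3,3) else R.from_euler('xyz',q).as_matrix();T[:3,3]=s['origin']
    s['T']=T; pickle.dump(s,open(f'{tag}.pkl','wb')); cv2.imwrite(f'pics/{tag}.png',s['image'][:,:,::-1]); return s
def load(tag): return pickle.load(open(f'{tag}.pkl','rb'))
def K(s):
    f=240/np.tan(np.radians(s['fov_y'])/2); return np.array([[f,0,s['cx']],[0,f,s['cy']],[0,0,1]])
def ray(s,px):
    u=cv2.undistortPoints(np.array(px,float).reshape(-1,1,2),K(s),np.array(s['D'],float)).reshape(-1,2)
    d=np.c_[u[:,0],-u[:,1],-np.ones(len(u))]
    return s['T'][:3,3], d@s['T'][:3,:3].T, d
def at(s,px,z):
    o,d,_=ray(s,px); return o+d*((z-o[2])/d[:,2])[:,None]
def dep(s,px):
    o,d,_=ray(s,px); D=np.array([np.median(s['depth'][int(v)-1:int(v)+2,int(u)-1:int(u)+2]) for u,v in px]); return o+d*D[:,None]
def tri(s1,p1,s2,p2):
    out=[]
    o1,d1,_=ray(s1,p1);o2,d2,_=ray(s2,p2)
    for a,b in zip(d1,d2):
        t=np.linalg.lstsq(np.c_[a,-b],o2-o1,rcond=None)[0]; P,Q=o1+a*t[0],o2+b*t[1]; out.append(np.r_[(P+Q)/2,np.linalg.norm(P-Q)])
    return np.array(out)
E
python3 -c "
from h import *
np.set_printoptions(precision=3,suppress=True)
for n in('scene','top'):
    s=snap(n,n+'0');print(n,s['fov_y'],s['cx'],s['cy'],s['D'],s['T'])
cv2.imwrite('pics/both.png',cv2.resize(np.hstack([load('scene0')['image'],load('top0')['image']])[:,:,::-1],(800,300)))
"
```

```text
scene 50.213163222524486 318.66637806546566 238.7042759161478 [-0.132  0.     0.     0.     0.   ] [[-0.741 -0.552  0.382  0.959]
 [ 0.672 -0.616  0.411  0.378]
 [ 0.008  0.561  0.828  0.983]
 [ 0.     0.     0.     1.   ]]
top 47.69930777576407 330.63119291895373 232.94576548624417 [-0.042  0.     0.     0.     0.   ] [[ 0.011  0.999 -0.052  0.497]
 [-1.     0.012  0.025 -0.057]
 [ 0.026  0.052  0.998  1.209]
 [ 0.     0.     0.     1.   ]]
```

View pics/top0.png

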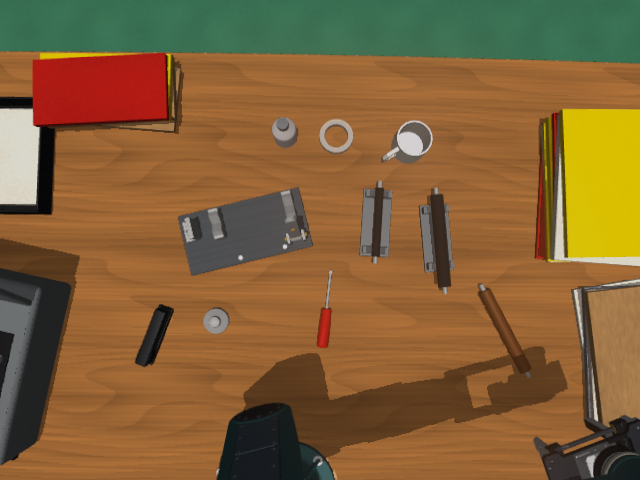

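View pics/scene0.png

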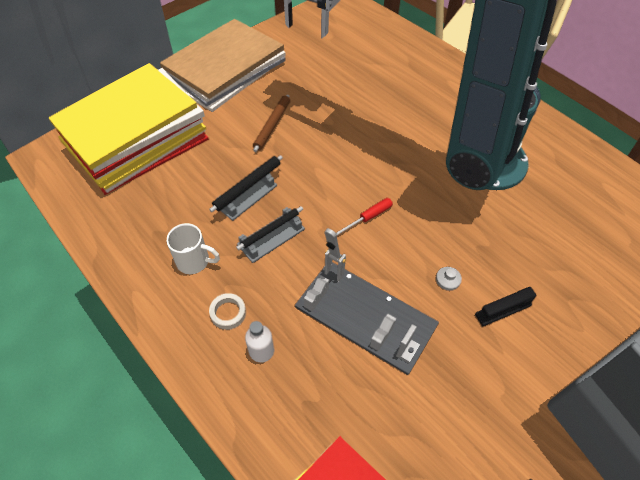

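```bash
python3 -c "
from h import *
t=load('top0')['image'][:,:,::-1];s=load('scene0')['image'][:,:,::-1]
a=cv2.resize(t[180:300,170:330],(800,600),interpolation=cv2.INTER_CUBIC)
cv2.imwrite('pics/c1.png',a)
b=cv2.resize(t[175:300,350:460],None,fx=4,fy=4,interpolation=cv2.INTER_CUBIC)
c=cv2.resize(s[145:270,200:310],None,fx=3.2,fy=4,interpolation=cv2.INTER_CUBIC)
cv2.imwrite('pics/c2.png',np.hstack([b,c])[:, :800])
"
```

```text
(no output)
```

View pics/c1.png

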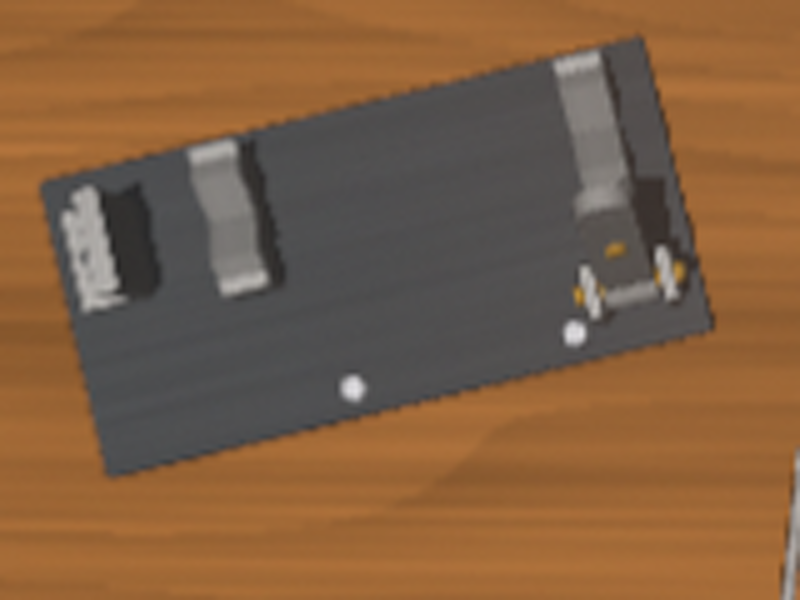

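View pics/c2.png

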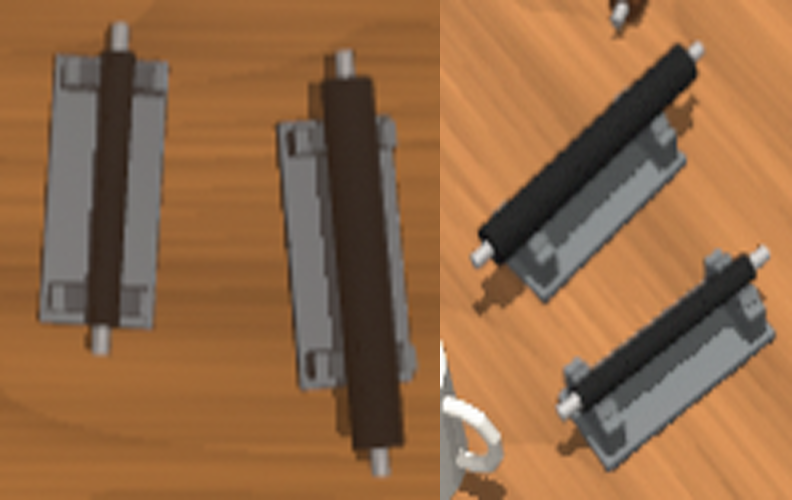

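Candidates in the top view are the thick black roller at (436,240), the thin black one at (377,222), and a brown one on the desk at (505,330). The one at (436,240) fits: it is black, sits in a rack, and is thicker and longer than its neighbour. The fixture's end stop is at (190,230) and its hinge at (296,237).

```bash
cat > m1.py <<'E'
from h import *
np.set_printoptions(precision=4,suppress=True)
t,s=load('top0'),load('scene0')
a=tri(t,[(435.75,187.5),(445,293.75)],s,[(212.8,209.5),(280.3,156.75)]);print('ends',a,np.linalg.norm(a[0,:3]-a[1,:3]),a.mean(0))
print('at45',at(t,[(435.75,187.5),(445,293.75)],.045), at(s,[(212.8,209.5),(280.3,156.75)],.045))
print('depth mid',dep(t,[(440,240)]),dep(s,[(247,184)]))
L=np.array([[40,165],[40,-110],[-95,-110],[-95,165]])/1e3
W=at(t,[(178,217),(298,187.4),(312.6,245.4),(191.6,275.2)],.012)
def fit(L,W):
    l=L-L.mean(0);w=W[:,:2]-W[:,:2].mean(0)
    th=np.arctan2((l[:,0]*w[:,1]-l[:,1]*w[:,0]).sum(),(l*w).sum()); c,sn=np.cos(th),np.sin(th);M=np.array([[c,-sn],[sn,c]])
    o=W[:,:2].mean(0)-M@L.mean(0); print('fit',th,o,'res',W[:,:2]-(L@M.T+o)); return th,o
fit(L,W)
Ws=at(s,[(296,303),(408,371),(437,322)],.012); fit(L[[1,0,3]],Ws)
print('tri',tri(t,[(298,187.4),(178,217),(191.6,275.2)],s,[(296,303),(408,371),(437,322)]))
# strap free end, end stop
print('straptop',dep(s,[(331,236)]),dep(t,[(296,220),(294,228),(188,230),(289,192)]))
E
python3 m1.py; python3 -c "
from h import *
o=robot.get_obs();print(o['tool_pos'],o['ee_rot'],o['wrist_force'],o['width'],o['time'])"
```

```text
ends [[ 0.6563 -0.3108  0.0491  0.0063]
 [ 0.4298 -0.335   0.0433  0.0009]] 0.2278807138092537 [ 0.543  -0.3229  0.0462  0.0036]
at45 [[ 0.6592 -0.3139  0.045 ]
 [ 0.4295 -0.3343  0.045 ]] [[ 0.6529 -0.3112  0.045 ]
 [ 0.431  -0.3341  0.045 ]]
depth mid [[ 0.5446 -0.3203  0.0579]] [[ 0.5507 -0.3128  0.0535]]
fit 0.2552895225113374 [0.5945 0.0813] res [[-0.0012 -0.0016]
 [-0.0015  0.001 ]
 [ 0.0009  0.0011]
 [ 0.0018 -0.0005]]
fit 0.23732924174192171 [0.5936 0.0799] res [[-0.0021  0.0034]
 [-0.0028 -0.0021]
 [ 0.0049 -0.0013]]
tri [[ 0.6582 -0.0134  0.016   0.0021]
 [ 0.5908  0.2484  0.0135  0.0017]
 [ 0.4635  0.2166  0.0064  0.0028]]
straptop [[ 0.5744 -0.0013  0.1967]] [[ 0.5738 -0.0174  0.1859]
 [ 0.5604 -0.0126  0.1582]
 [ 0.558   0.2098  0.0834]
 [ 0.6438  0.0037  0.0524]]
[ 0.1832153  -0.51808442  0.20444833] [-3.13967630e+00 -1.84271753e-04  3.39848715e-01] [ 0.46107462 -0.07236536  0.1012192 ] 0.09384539067684253 0.1
```

```bash
cat >> h.py <<'E'
def goal(p,yaw,pitchroll=None,frm=None):
    """turn+shift(cm) in tool axes from measured pose to world p, yaw, tool down"""
    o=robot.get_obs(); A=R.from_euler('xyz',o['ee_rot']); B=R.from_euler('xyz',[np.pi,0,yaw])
    print('turn',np.round((A.inv()*B).as_rotvec(),4),'cm',np.round(A.inv().apply(np.array(p)-o['tool_pos'])*100,2))
def st():
    o=robot.get_obs(); print('t',o['time'],'pos',np.round(o['tool_pos'],4),'rot',np.round(o['ee_rot'],4),'F',np.round(o['wrist_force'],2),'w',round(float(o['width']),4),'ff',o['finger_force'])
E
python3 -c "
from h import *
goal([.545,-.324,.2],.089)"
```

```text
turn [-1.900e-03  1.000e-04  2.508e-01] cm [40.58 -6.24  0.46]
```

Call:
move_arm(deltas=[0,0,0.25,40.6,-6.2,0.4,-1,0,0,0.25,40.6,-6.2,0.4,-1,0,0,0.25,40.6,-6.2,0.4,-1,0,0,0.25,40.6,-6.2,0.4,-1,0,0,0.25,40.6,-6.2,0.4,-1,0,0,0.25,40.6,-6.2,0.4,-1,0,0,0.25,40.6,-6.2,0.4,-1,0,0,0.25,40.6,-6.2,0.4,-1])

```text
time: 0.9
tool_pos: [0.5337, -0.3303, 0.201]
ee_rot: [-3.141, 0.001, 0.09]
wrist_force: [-0.4, -1.3, 0.4]
width: 0.0935
finger_force: 0.0
```

```bash
python3 -c "
from h import *
np.set_printoptions(precision=4,suppress=True)
s=snap('wrist','w1');st();print(s['T'],s['fov_y'],s['cx'],s['cy'],s['D'],s['T_tool_cam'])"
```

```text
t 0.95 pos [ 0.54   -0.3251  0.1997] rot [-3.1368 -0.0044  0.0976] F [ 2.81  2.28 -0.36] w 0.0941 ff 0.0
[[ 0.0896  0.9658  0.2433  0.6038]
 [-0.996   0.0868  0.0224 -0.3234]
 [ 0.0005 -0.2443  0.9697  0.3796]
 [ 0.      0.      0.      1.    ]] 65.72023009142721 318.33780988640797 241.52990982651175 [-0.0747  0.      0.      0.      0.    ] [[-0.0002  0.9699  0.2435  0.0702]
 [ 1.      0.0004 -0.0009 -0.0008]
 [-0.0009  0.2435 -0.9699 -0.1787]
 [ 0.      0.      0.      1.    ]]
```

View pics/w1.png

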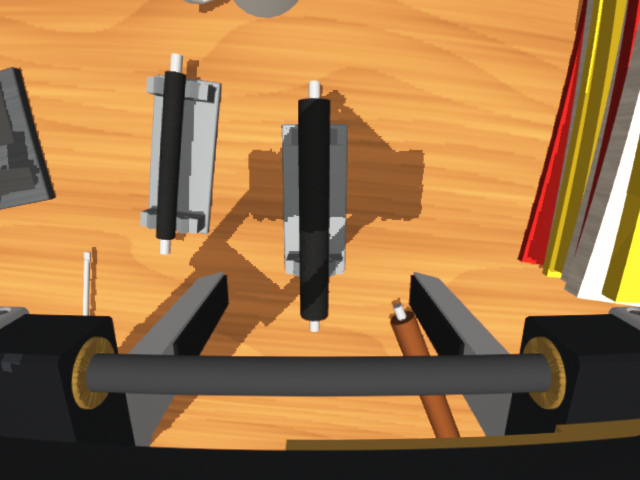

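```bash
python3 -c "
from h import *
np.set_printoptions(precision=4,suppress=True)
s=load('w1');t=load('top0')
p=[(315,81),(315,331)]
a=at(s,p,.045);print(a,a.mean(0),np.linalg.norm(a[0]-a[1]),np.arctan2(*(a[0]-a[1])[[1,0]]))
print('tri',tri(s,p,t,[(435.75,187.5),(445,293.75)]))
print('edges',at(s,[(300,180),(329,180),(302,260),(327,260)],.045))
print('dep',dep(s,[(314,150),(314,200),(314,250),(288,200),(342,200),(290,130),(340,267)]))
st();goal([*a.mean(0)[:2],.026],np.arctan2(*(a[0]-a[1])[[1,0]]))
"
```

```text
[[ 0.6595 -0.3157  0.045 ]
 [ 0.4282 -0.336   0.045 ]] [ 0.5438 -0.3258  0.045 ] 0.23214949562311563 0.08765011904871622
tri [[ 0.6604 -0.3155  0.0381  0.0004]
 [ 0.4292 -0.335   0.0458  0.002 ]]
edges [[ 0.5748 -0.3097  0.045 ]
 [ 0.5771 -0.3355  0.045 ]
 [ 0.5006 -0.3174  0.045 ]
 [ 0.5027 -0.3408  0.045 ]]
dep [[ 0.6021 -0.32    0.0577]
 [ 0.5598 -0.3237  0.058 ]
 [ 0.5149 -0.3276  0.0581]
 [ 0.5505 -0.2977  0.0072]
 [ 0.5555 -0.3518  0.0079]
 [ 0.6177 -0.2966  0.0326]
 [ 0.4927 -0.3549  0.0318]]
t 0.95 pos [ 0.54   -0.3251  0.1997] rot [-3.1368 -0.0044  0.0976] F [ 2.81  2.28 -0.36] w 0.0941 ff 0.0
turn [-0.0048 -0.0044  0.01  ] cm [ 0.3   0.19 17.37]
```

Call:
move_arm(deltas=[0,0,0,-0.1,0.15,5,-0.28,0,0,0,-0.1,0.15,10,-0.28,0,0,0,-0.1,0.15,13,-0.28,0,0,0,-0.1,0.15,15,-0.28,0,0,0,-0.1,0.15,16.5,-0.28,0,0,0,-0.1,0.15,17.4,-0.28,0,0,0,-0.1,0.15,17.4,-0.28,0,0,0,-0.1,0.15,17.4,-0.28])

```text
time: 1.75
tool_pos: [0.5321, -0.334, 0.0288]
ee_rot: [3.14, -0.001, 0.09]
wrist_force: [-0.0, 0.4, 0.0]
width: 0.0605
finger_force: 0.0
```

```bash
python3 -c "
from h import *
st();goal([.5437,-.325,.026],.0877)"
```

```text
t 1.75 pos [ 0.5321 -0.334   0.0288] rot [ 3.1402e+00 -1.5000e-03  8.9700e-02] F [-0.01  0.41  0.  ] w 0.0605 ff 0.0
turn [ 0.0014 -0.0015  0.002 ] cm [ 1.24 -0.79  0.28]
```

Call:
move_arm(deltas=[0,0,0,0.6,-0.4,0.1,-0.28,0,0,0,1.2,-0.8,0.25,-0.28,0,0,0,1.2,-0.8,0.25,-0.28,0,0,0,1.2,-0.8,0.25,0.1,0,0,0,1.2,-0.8,0.25,0.25,0,0,0,1.2,-0.8,0.25,0.5,0,0,0,1.2,-0.8,0.25,0.6,0,0,0,1.2,-0.8,0.25,0.6])

```text
time: 2.55
tool_pos: [0.5427, -0.3253, 0.0253]
ee_rot: [3.14, -0.0, 0.089]
wrist_force: [-0.5, -2.5, -0.5]
width: 0.0272
finger_force: 30.0
```

```bash
python3 -c "
from h import *
st()"
```

```text
t 2.55 pos [ 0.5427 -0.3253  0.0253] rot [ 3.1397e+00 -2.0000e-04  8.9500e-02] F [-0.47 -2.51 -0.49] w 0.0272 ff 30.001099705696106
```

Call:
move_arm(deltas=[0,0,0,0,0,-0.5,0.6,0,0,0,0,0,-2,0.6,0,0,0,0,0,-5,0.6,0,0,0,0,0,-9,0.6,0,0,0,0,0,-14,0.6,0,0,0,0,0,-18,0.6,0,0,0,0,0,-22,0.6,0,0,0,0,0,-26,0.6])

```text
time: 3.35
tool_pos: [0.5423, -0.3238, 0.2881]
ee_rot: [3.141, -0.001, 0.09]
wrist_force: [-0.2, -0.1, -2.0]
width: 0.027
finger_force: 30.0
```

```bash
python3 -c "
from h import *
st();goal([.594,.080,.29],1.823)"
```

```text
t 3.35 pos [ 0.5423 -0.3238  0.2881] rot [ 3.1412e+00 -9.0000e-04  9.0100e-02] F [-0.24 -0.13 -2.04] w 0.027 ff 29.99989539384842
turn [ 1.1000e-03 -3.0000e-04 -1.7329e+00] cm [  8.78 -39.75  -0.2 ]
```

Call:
move_arm(deltas=[0,0,-0.14,1,-5,-0.2,0.6,0,0,-0.29,2,-10,-0.2,0.6,0,0,-0.44,3,-15,-0.2,0.6,0,0,-0.59,4,-20,-0.2,0.6,0,0,-0.73,5,-25,-0.2,0.6,0,0,-0.87,6,-29,-0.2,0.6,0,0,-1.02,7,-33,-0.2,0.6,0,0,-1.16,8,-37,-0.2,0.6])

```text
time: 4.15
tool_pos: [0.5887, 0.0535, 0.2883]
ee_rot: [3.141, -0.0, 1.256]
wrist_force: [0.5, -0.4, -2.6]
width: 0.0277
finger_force: 30.0
```

```bash
python3 -c "
from h import *
st();goal([.594,.080,.29],1.823)"
```

```text
t 4.15 pos [0.5887 0.0535 0.2883] rot [ 3.1408e+00 -5.0000e-04  1.2564e+00] F [ 0.51 -0.4  -2.58] w 0.0277 ff 29.998246729373932
turn [ 9.000e-04 -2.000e-04 -5.666e-01] cm [ 2.68 -0.32 -0.17]
```

Call:
move_arm(deltas=[0,0,-0.14,1,-0.1,-0.1,0.6,0,0,-0.28,2,-0.2,-0.1,0.6,0,0,-0.42,2.6,-0.3,-0.1,0.6,0,0,-0.54,2.6,-0.3,-0.1,0.6,0,0,-0.567,2.6,-0.3,-0.1,0.6,0,0,-0.567,2.6,-0.3,-0.1,0.6,0,0,-0.567,2.6,-0.3,-0.1,0.6,0,0,-0.567,2.6,-0.3,-0.1,0.6])

```text
time: 4.95
tool_pos: [0.5945, 0.0768, 0.2883]
ee_rot: [3.141, 0.0, 1.815]
wrist_force: [0.1, 0.0, -1.6]
width: 0.0273
finger_force: 30.0
```

```bash
python3 -c "
from h import *
st();s=snap('wrist','w2');st();s2=snap('top','top1')
cv2.imwrite('pics/w2.png',s['image'][:,:,::-1])"
```

```text
t 4.95 pos [0.5945 0.0768 0.2883] rot [3.1415e+00 1.0000e-04 1.8154e+00] F [ 0.12  0.05 -1.63] w 0.0273 ff 29.99921053647995
t 5.0 pos [0.5945 0.0768 0.2882] rot [-3.1416  0.      1.8156] F [-0.53 -0.12 -2.32] w 0.0274 ff 29.999218583106995
```

View pics/w2.png

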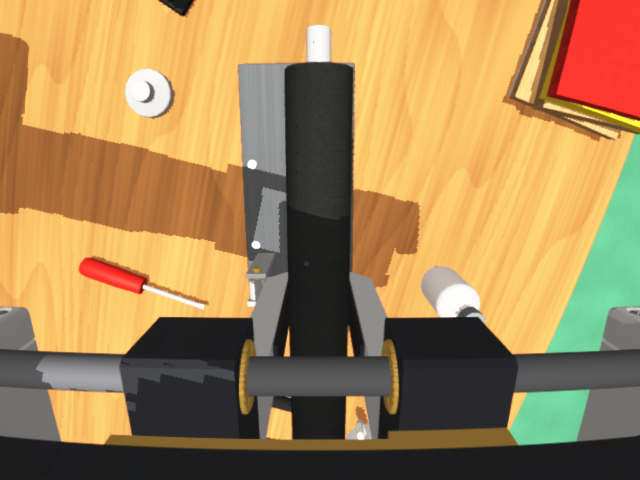

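Call:
move_arm(deltas=[0,0,0,0,4,0,0.6,0,0,0,0,8,0,0.6,0,0,0,0,8,0,0.6,0,0,0,0,8,0,0.6,0,0,0,0,8,0,0.6,0,0,0,0,8,0,0.6])

```text
time: 5.65
tool_pos: [0.6715, 0.0962, 0.2902]
ee_rot: [3.139, 0.001, 1.816]
wrist_force: [-1.2, 0.3, -1.4]
width: 0.0272
finger_force: 30.0
```

```bash
python3 -c "
from h import *
st();s=snap('wrist','w3');st()
cv2.imwrite('pics/w3c.png',cv2.resize(s['image'][:330,90:530,::-1],(800,600),interpolation=cv2.INTER_CUBIC))"
```

```text
t 5.65 pos [0.6715 0.0962 0.2902] rot [3.1390e+00 6.0000e-04 1.8164e+00] F [-1.23  0.32 -1.4 ] w 0.0272 ff 29.99925523996353
t 5.7 pos [0.6714 0.0963 0.2903] rot [3.1388e+00 6.0000e-04 1.8166e+00] F [-0.6   0.23 -1.33] w 0.0275 ff 29.99916672706604
```

View pics/w3c.png

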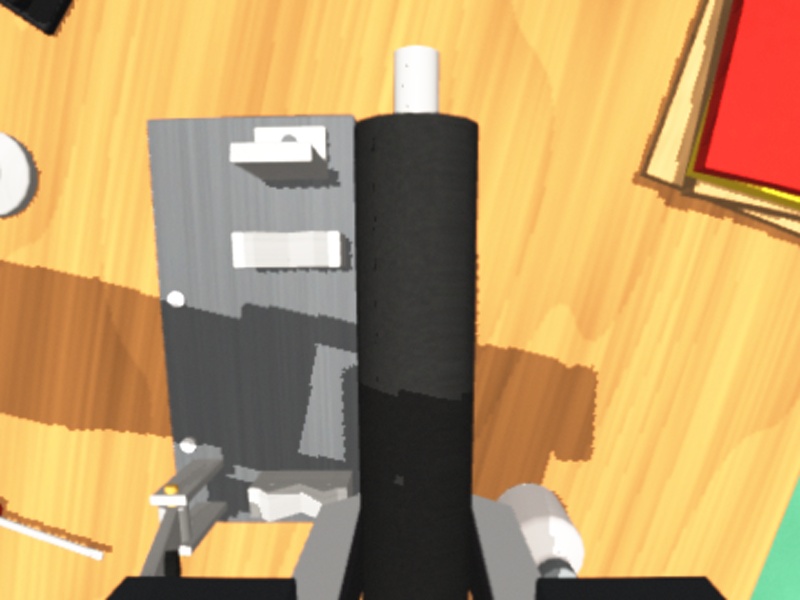

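```bash
cat > m2.py <<'E'
from h import *
np.set_printoptions(precision=4,suppress=True)
s=load('w3');c=lambda P:[(90+x/(800/440)-.25,y/(600/330)-.25) for x,y in P]
lip=c([(232,232),(341,230),(234,268),(342,266)]);lip2=c([(250,500),(349,490)])
A=at(s,lip,.06);B=at(s,lip2,.06)
print('lip+',A,'w',np.linalg.norm(A[0]-A[1]));print('lip-',B,np.linalg.norm(B[0]-B[1]))
m1=A.mean(0)
C=at(s,c([(149,121),(355,115)]),.012);E=at(s,c([(149,121),(178,500)]),.012);print('plate',C,np.linalg.norm(C[0]-C[1]))
d=E[0]-E[1];print('edge yaw',np.arctan2(d[1],d[0])-np.pi/2)
d=C[1]-C[0];print('end edge yaw',np.arctan2(d[1],d[0]))
d=A[1]-A[0];print('lip yaw',np.arctan2(d[1],d[0])); d=A[3]-A[2];print(np.arctan2(d[1],d[0]))
th=.2525;X=np.array([np.cos(th),np.sin(th),0]);Y=np.array([-X[1],X[0],0])
def loc(P,o): return np.c_[(P-o)@X,(P-o)@Y,P[:,2]]
o=m1-.08*Y;o[2]=0;print('origin from + notch',o);print('plate loc',loc(C,o),'E',loc(E,o),'lip-',loc(B,o))
# depth cloud
vv,uu=np.mgrid[60:290,160:300];px=np.c_[uu.ravel(),vv.ravel()].astype(float)
org,dr,_=ray(s,px);P=org+dr*s['depth'][vv,uu].ravel()[:,None];l=loc(P,o)
for n,k in(('notch+',(l[:,2]>.055)&(l[:,2]<.066)&(abs(l[:,1]-.08)<.02)),('notch-',(l[:,2]>.055)&(l[:,2]<.066)&(abs(l[:,1]+.08)<.02)),('stop top',(l[:,2]>.066)&(l[:,1]>.1)),('stop face',(l[:,2]>.03)&(l[:,2]<.07)&(l[:,1]>.1))):
    q=l[k];print(n,k.sum(),q.min(0) if k.any() else '',q.max(0) if k.any() else '',q.mean(0) if k.any() else '')
tip=c([(395,50),(440,50)]);print('tip',loc(at(s,tip,.309),o),'shaft base',loc(at(s,c([(396,108),(440,108)]),.309),o),'tcp',loc(np.array([[.6715,.0963,.29]]),o))
E
python3 m2.py
```

```text
lip+ [[0.5448 0.1609 0.06  ]
 [0.6068 0.1771 0.06  ]
 [0.5499 0.1409 0.06  ]
 [0.6119 0.1571 0.06  ]] w 0.06407705999206295
lip- [[0.5863 0.0008 0.06  ]
 [0.6465 0.0229 0.06  ]] 0.06420536675795259
plate [[0.4661 0.2162 0.012 ]
 [0.594  0.2497 0.012 ]] 0.1322958390963694
edge yaw 0.24331282266736598
end edge yaw 0.2556908808169148
lip yaw 0.25445837501170193
0.2562652723589889
origin from + notch [0.5983 0.0815 0.    ]
plate loc [[-0.0944  0.1634  0.012 ]
 [ 0.0379  0.1639  0.012 ]] E [[-0.0944  0.1634  0.012 ]
 [-0.0968 -0.0917  0.012 ]] lip- [[-0.0318 -0.0752  0.06  ]
 [ 0.032  -0.0688  0.06  ]]
notch+ 342 [-0.0251  0.07    0.055 ] [0.0224 0.0906 0.0605] [-0.0018  0.0803  0.0574]
notch- 292 [-0.084  -0.0935  0.055 ] [ 0.0212 -0.0605  0.066 ] [-0.0258 -0.075   0.058 ]
stop top 627 [-0.0238  0.1248  0.066 ] [0.0201 0.1359 0.0881] [-0.0015  0.1295  0.0833]
stop face 251 [-0.024   0.1248  0.0301] [0.0203 0.1501 0.0699] [0.0027 0.1265 0.0506]
tip [[0.0707 0.1144 0.309 ]
 [0.0805 0.1144 0.309 ]] shaft base [[0.0708 0.1024 0.309 ]
 [0.0805 0.1023 0.309 ]] tcp [[ 0.0745 -0.004   0.29  ]]
```

```bash
cat >> m2.py <<'E'
print('-----')
k=(abs(l[:,1]-.08)<.007)
for a in np.arange(-.040,.042,.004):
    q=l[k&(abs(l[:,0]-a)<.002)]
    if len(q):print(round(a,3),len(q),np.round(np.percentile(q[:,2],[10,50,90]),4))
t=load('top0');k=None
vv,uu=np.mgrid[170:300,170:330];px=np.c_[uu.ravel(),vv.ravel()].astype(float)
org,dr,_=ray(t,px);P=org+dr*t['depth'][vv,uu].ravel()[:,None];l=loc(P,o)
for y in(.08,-.08):
  q=l[(abs(l[:,1]-y)<.008)&(l[:,2]>.03)&(abs(l[:,0])<.045)];print('top',y,len(q),q.min(0),q.max(0))
q=l[(l[:,1]>.115)&(l[:,2]>.03)];print('stop top view',len(q),q.min(0),q.max(0),q.mean(0))
E
python3 m2.py | sed -n '/-----/,$p'
```

```text
-----
-0.036 4 [0.0502 0.0514 0.0516]
-0.032 48 [0.0504 0.0515 0.0523]
-0.028 41 [0.0509 0.0518 0.053 ]
-0.024 35 [0.0541 0.0555 0.057 ]
-0.02 49 [0.0574 0.0587 0.0593]
-0.016 58 [0.0533 0.0558 0.0574]
-0.012 56 [0.0501 0.0518 0.0533]
-0.008 58 [0.0456 0.0477 0.05  ]
-0.004 51 [0.0415 0.0428 0.0448]
-0.0 37 [0.0428 0.0444 0.0464]
0.004 40 [0.0468 0.0483 0.0502]
0.008 40 [0.0503 0.052  0.0539]
0.012 44 [0.0542 0.0563 0.0581]
0.016 54 [0.0574 0.0586 0.0596]
0.02 60 [0.0521 0.055  0.0568]
0.024 49 [0.0506 0.0518 0.0531]
0.028 102 [0.0131 0.0493 0.052 ]
0.032 37 [0.0107 0.0118 0.0128]
0.036 13 [0.0106 0.0111 0.0114]
top 0.08 247 [-0.0337  0.072   0.03  ] [0.0306 0.088  0.0632]
top -0.08 223 [-0.0449 -0.0879  0.0353] [ 0.0301 -0.072   0.2089]
stop top view 206 [-0.0243  0.1245  0.031 ] [0.0208 0.1483 0.0913] [-0.0027  0.1288  0.0724]
```

```bash
python3 -c "
from h import *
st();goal([.5982,.0732,.29],1.825)"
```

```text
t 5.7 pos [0.6714 0.0963 0.2903] rot [3.1388e+00 6.0000e-04 1.8166e+00] F [-0.6   0.23 -1.33] w 0.0275 ff 29.99916672706604
turn [ 0.0028  0.0006 -0.0084] cm [-0.45 -7.67  0.01]
```

Call:
move_arm(deltas=[0,0,-0.008,-0.4,-4,0,0.6,0,0,-0.008,-0.45,-7,0,0.6,0,0,-0.008,-0.45,-7.65,0,0.6,0,0,-0.008,-0.45,-7.65,0,0.6,0,0,-0.008,-0.45,-7.65,0,0.6,0,0,-0.008,-0.45,-7.65,0,0.6,0,0,-0.008,-0.45,-7.65,0,0.6])

```text
time: 6.4
tool_pos: [0.5997, 0.0736, 0.2877]
ee_rot: [-3.141, -0.0, 1.825]
wrist_force: [0.2, -0.3, -1.5]
width: 0.0273
finger_force: 30.0
```

```bash
python3 -c "
from h import *
st();goal([.5982,.0732,.06],1.825)"
```

```text
t 6.4 pos [0.5997 0.0736 0.2877] rot [-3.1413 -0.      1.825 ] F [ 0.24 -0.3  -1.55] w 0.0273 ff 29.999334812164307
turn [-0.0003 -0.      0.    ] cm [-0.   -0.15 22.77]
```

Descend to 60 mm (roller about 17 mm above the seat).

Call:
move_arm(deltas=[0,0,0,0,-0.15,4,0.6,0,0,0,0,-0.15,8,0.6,0,0,0,0,-0.15,12,0.6,0,0,0,0,-0.15,16,0.6,0,0,0,0,-0.15,19,0.6,0,0,0,0,-0.15,21.5,0.6,0,0,0,0,-0.15,22.7,0.6,0,0,0,0,-0.15,22.7,0.6])

```text
time: 7.2
tool_pos: [0.5963, 0.0731, 0.0585]
ee_rot: [-3.137, -0.001, 1.825]
wrist_force: [0.7, -0.5, -2.3]
width: 0.0273
finger_force: 30.0
```

```bash
python3 -c "
from h import *
st();goal([.5982,.0732,.043],1.825);s=snap('wrist','w4')
cv2.imwrite('pics/w4.png',s['image'][:,:,::-1])"
```

```text
t 7.2 pos [0.5963 0.0731 0.0585] rot [-3.1367e+00 -1.0000e-03  1.8249e+00] F [ 0.65 -0.45 -2.31] w 0.0273 ff 29.99931424856186
turn [-0.0049 -0.001  -0.0001] cm [-0.03  0.19  1.55]
```

View pics/w4.png

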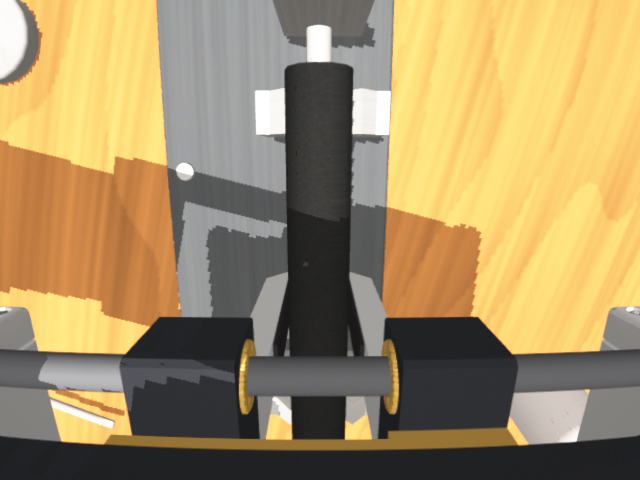

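Call:
move_arm(deltas=[0,0,0,0,0.18,0,0.6,0,0,0,0,0.18,0,0.6,0,0,0,0,0.18,0,0.6,0,0,0,0,0.18,0,0.6])

```text
time: 7.65
tool_pos: [0.5999, 0.0735, 0.0621]
ee_rot: [3.14, 0.001, 1.825]
wrist_force: [-0.9, -0.5, -2.1]
width: 0.0272
finger_force: 30.0
```

```bash
python3 -c "
from h import *
st();goal([.5982,.0732,.043],1.825);s=snap('wrist','w5');st()
g=s['image'][112].astype(int).sum(1);print([(i,g[i]) for i in list(range(248,264))+list(range(280,292))+list(range(346,358))+list(range(382,398))])"
```

```text
t 7.65 pos [0.5999 0.0735 0.0621] rot [3.1399e+00 5.0000e-04 1.8248e+00] F [-0.89 -0.47 -2.13] w 0.0272 ff 29.99932497739792
turn [ 0.0017  0.0005 -0.0002] cm [ 0.01 -0.18  1.91]
t 7.7 pos [0.5997 0.0735 0.0619] rot [3.1405e+00 4.0000e-04 1.8248e+00] F [ 0.4  -0.38 -1.73] w 0.0274 ff 29.999305307865143
[(248, np.int64(528)), (249, np.int64(711)), (250, np.int64(764)), (251, np.int64(765)), (252, np.int64(765)), (253, np.int64(765)), (254, np.int64(765)), (255, np.int64(765)), (256, np.int64(765)), (257, np.int64(765)), (258, np.int64(765)), (259, np.int64(765)), (260, np.int64(765)), (261, np.int64(765)), (262, np.int64(764)), (263, np.int64(749)), (280, np.int64(725)), (281, np.int64(723)), (282, np.int64(725)), (283, np.int64(719)), (284, np.int64(631)), (285, np.int64(316)), (286, np.int64(128)), (287, np.int64(114)), (288, np.int64(119)), (289, np.int64(122)), (290, np.int64(129)), (291, np.int64(141)), (346, np.int64(144)), (347, np.int64(133)), (348, np.int64(128)), (349, np.int64(118)), (350, np.int64(115)), (351, np.int64(179)), (352, np.int64(495)), (353, np.int64(693)), (354, np.int64(722)), (355, np.int64(724)), (356, np.int64(724)), (357, np.int64(725)), (382, np.int64(405)), (383, np.int64(573)), (384, np.int64(597)), (385, np.int64(611)), (386, np.int64(616)), (387, np.int64(621)), (388, np.int64(623)), (389, np.int64(626)), (390, np.int64(625)), (391, np.int64(624)), (392, np.int64(621)), (393, np.int64(620)), (394, np.int64(615)), (395, np.int64(612)), (396, np.int64(608)), (397, np.int64(606))]
```

Call:
move_arm(deltas=[0,0,0,0,-0.1,0.4,0.6,0,0,0,0,-0.1,0.8,0.6,0,0,0,0,-0.1,1.2,0.6,0,0,0,0,-0.1,1.3,0.6,0,0,0,0,-0.1,1.4,0.6,0,0,0,0,-0.1,1.4,0.6])

```text
time: 8.3
tool_pos: [0.5983, 0.0733, 0.0469]
ee_rot: [-3.141, -0.0, 1.825]
wrist_force: [0.8, -0.2, -1.8]
width: 0.0271
finger_force: 30.0
```

Call:
move_arm(deltas=[0,0,0,0,0,0.05,0.6,0,0,0,0,0,0.1,0.6,0,0,0,0,0,0.1,0.6])

```text
time: 8.6
tool_pos: [0.5984, 0.0732, 0.0462]
ee_rot: [3.141, 0.0, 1.825]
wrist_force: [-0.0, -0.2, -2.1]
width: 0.027
finger_force: 30.0
```

Call:
move_arm(deltas=[0,0,0,0,0,0.05,0.6,0,0,0,0,0,0.1,0.6,0,0,0,0,0,0.1,0.6])

```text
time: 8.9
tool_pos: [0.5983, 0.0732, 0.045]
ee_rot: [-3.141, 0.0, 1.825]
wrist_force: [-0.1, -0.5, -1.8]
width: 0.0272
finger_force: 30.0
```

Call:
move_arm(deltas=[0,0,0,0,0,0.05,0.6,0,0,0,0,0,0.1,0.6,0,0,0,0,0,0.1,0.6])

```text
time: 9.2
tool_pos: [0.5983, 0.0732, 0.044]
ee_rot: [-3.141, 0.0, 1.825]
wrist_force: [0.5, -0.8, -2.4]
width: 0.027
finger_force: 30.0
```

Call:
move_arm(deltas=[0,0,0,0,0,0.05,0.6,0,0,0,0,0,0.08,0.6,0,0,0,0,0,0.08,0.6])

```text
time: 9.5
tool_pos: [0.5983, 0.0732, 0.0432]
ee_rot: [-3.141, 0.0, 1.825]
wrist_force: [0.9, 0.2, -2.4]
width: 0.0267
finger_force: 30.0
```

Call:
move_arm(deltas=[0,0,0,0,0,0.05,0.6,0,0,0,0,0,0.06,0.6,0,0,0,0,0,0.06,0.6])

```text
time: 9.8
tool_pos: [0.5984, 0.0732, 0.0427]
ee_rot: [-3.142, 0.0, 1.825]
wrist_force: [-0.3, -0.3, -1.8]
width: 0.0273
finger_force: 30.0
```

Call:
move_arm(deltas=[0,0,0,0,0,0.05,0.6,0,0,0,0,0,0.05,0.6])

```text
time: 10.0
tool_pos: [0.5984, 0.0732, 0.0427]
ee_rot: [3.141, 0.0, 1.825]
wrist_force: [-2.3, -0.3, 0.8]
width: 0.0274
finger_force: 30.0
```

Call:
move_arm(deltas=[0,0,0,0,0,0.05,0.6,0,0,0,0,0,0.05,0.6])

```text
time: 10.2
tool_pos: [0.5984, 0.0732, 0.0426]
ee_rot: [3.141, 0.0, 1.825]
wrist_force: [-3.2, -0.9, 4.2]
width: 0.0269
finger_force: 30.0
```

Call:
move_arm(deltas=[0,0,0,0,0,0.05,0.6,0,0,0,0,0,0.05,0.6])

```text
time: 10.4
tool_pos: [0.5984, 0.0733, 0.0426]
ee_rot: [3.141, 0.0, 1.825]
wrist_force: [-5.0, -0.2, 6.4]
width: 0.0272
finger_force: 30.0
```

Call:
move_arm(deltas=[0,0,0,0,-0.05,0,0.6,0,0,0,0,-0.08,0,0.6,0,0,0,0,-0.08,0,0.6])

```text
time: 10.7
tool_pos: [0.5983, 0.0732, 0.0425]
ee_rot: [3.139, 0.0, 1.825]
wrist_force: [-1.6, 0.3, 5.9]
width: 0.027
finger_force: 30.0
```

Call:
move_arm(deltas=[0,0,0,0.1,-0.02,-0.05,0.6,0,0,0,0.2,-0.03,-0.06,0.6,0,0,0,0.3,-0.03,-0.06,0.6,0,0,0,0.4,-0.03,-0.06,0.6,0,0,0,0.5,-0.03,-0.06,0.6,0,0,0,0.6,-0.03,-0.06,0.6])

```text
time: 11.3
tool_pos: [0.5968, 0.0785, 0.0424]
ee_rot: [3.139, 0.001, 1.825]
wrist_force: [3.6, -4.8, 3.3]
width: 0.0272
finger_force: 30.0
```

```bash
cat >> h.py <<'E'
def stf():
    o=robot.get_obs(); th=.254; X=np.array([np.cos(th),np.sin(th)]);Y=np.array([-X[1],X[0]]); f=np.array(o['wrist_force']); p=np.array(o['tool_pos'])[:2]-[.5983,.0815]
    print('t',o['time'],'Fx,Fy,Fz fixture',np.round([f[:2]@X,f[:2]@Y,f[2]],2),'torque',np.round(o['wrist_torque'],2),'x,y mm',np.round([p@X*1e3,p@Y*1e3],2),'z',np.round(o['tool_pos'][2],4))
E
python3 -c "
from h import *
stf();s=snap('wrist','w6');s=snap('wrist','w7');stf()
cv2.imwrite('pics/w6c.png',cv2.resize(s['image'][:180,180:460,::-1],(800,514),interpolation=cv2.INTER_CUBIC))"
```

```text
t 11.3 Fx,Fy,Fz fixture [ 2.31 -5.6   3.25] torque [-0.81 -0.54 -0.05] x,y mm [-2.22 -2.5 ] z 0.0424
t 11.4 Fx,Fy,Fz fixture [ 1.43 -4.35  4.48] torque [-0.72 -0.61 -0.1 ] x,y mm [-2.25 -2.23] z 0.0424
```

View pics/w6c.png

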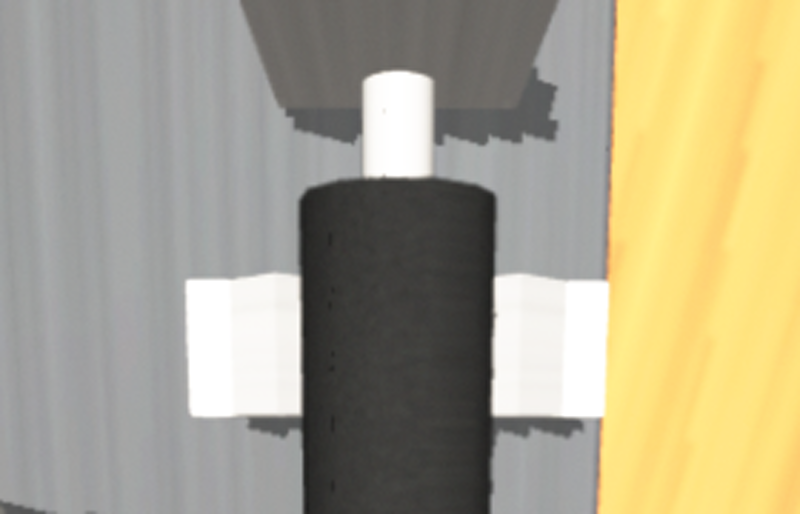

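Call:
move_arm(deltas=[0,0,0,0.1,0,0,0.6,0,0,0,0.2,0,0,0.6,0,0,0,0.3,0,0,0.6,0,0,0,0.4,0,0,0.6,0,0,0,0.5,0,0,0.6])

```text
time: 11.9
tool_pos: [0.5955, 0.0835, 0.0424]
ee_rot: [3.139, 0.001, 1.825]
wrist_force: [4.2, -3.9, 3.5]
width: 0.0274
finger_force: 30.0
```

```bash
python3 -c "
from h import *
stf();s=snap('wrist','w8');stf()
np.set_printoptions(precision=4,suppress=True)
vv,uu=np.mgrid[0:110,250:390];px=np.c_[uu.ravel(),vv.ravel()].astype(float)
org,dr,_=ray(s,px);P=org+dr*s['depth'][vv,uu].ravel()[:,None]
th=.254;X=np.array([np.cos(th),np.sin(th),0]);Y=np.array([-X[1],X[0],0]);o=np.array([.5983,.0815,0]);l=np.c_[(P-o)@X,(P-o)@Y,P[:,2]]
k=(l[:,2]>.045)&(l[:,2]<.08)&(abs(l[:,0]+.002)>.009)&(l[:,1]>.11);print('stop',k.sum(),np.percentile(l[k,1],[1,25,50,75,99]))
k=(l[:,2]>.062)&(l[:,2]<.07)&(abs(l[:,0]+.002)<.003)&(l[:,1]>.09);print('shaft',k.sum(),np.percentile(l[k,1],[1,50,99]),l[k,1].max())
"
```

```text
t 11.9 Fx,Fy,Fz fixture [ 3.05 -4.84  3.54] torque [-0.84 -0.66 -0.05] x,y mm [-2.24  2.68] z 0.0424
t 11.95 Fx,Fy,Fz fixture [ 1.84 -4.36  3.79] torque [-0.79 -0.68 -0.01] x,y mm [-2.25  2.85] z 0.0423
stop 1831 [0.1251 0.1255 0.1257 0.1259 0.1263]
shaft 642 [0.1077 0.1153 0.1261] 0.12627540876011803
```

Call:
move_arm(deltas=[0,0,0,0.07,0,0,0.6,0,0,0,0.14,0,0,0.6,0,0,0,0.2,0,0,0.6])

```text
time: 12.25
tool_pos: [0.595, 0.0855, 0.0424]
ee_rot: [3.139, 0.001, 1.825]
wrist_force: [3.8, -4.7, 4.7]
width: 0.0271
finger_force: 30.0
```

Call:
move_arm(deltas=[0,0,0,0.05,0,0,0.6,0,0,0,0.1,0,0,0.6])

```text
time: 12.45
tool_pos: [0.5947, 0.0864, 0.0424]
ee_rot: [3.139, 0.001, 1.825]
wrist_force: [2.8, -4.7, 3.8]
width: 0.0272
finger_force: 30.0
```

Call:
move_arm(deltas=[0,0,0,0.05,0,0,0.6])

```text
time: 12.55
tool_pos: [0.5946, 0.0869, 0.0423]
ee_rot: [3.139, 0.001, 1.825]
wrist_force: [3.3, -4.7, 4.9]
width: 0.0274
finger_force: 30.0
```

Call:
move_arm(deltas=[0,0,0,0.05,0,0,0.6])

```text
time: 12.65
tool_pos: [0.5945, 0.0874, 0.0424]
ee_rot: [3.139, 0.001, 1.825]
wrist_force: [3.3, -3.9, 4.4]
width: 0.0271
finger_force: 30.0
```

Call:
move_arm(deltas=[0,0,0,0.05,0,0,0.6])

```text
time: 12.75
tool_pos: [0.5944, 0.0878, 0.0424]
ee_rot: [3.139, 0.001, 1.825]
wrist_force: [2.9, -4.5, 3.6]
width: 0.0278
finger_force: 30.0
```

Call:
move_arm(deltas=[0,0,0,0.05,0,0,0.6])

```text
time: 12.85
tool_pos: [0.5942, 0.0884, 0.0424]
ee_rot: [3.139, 0.001, 1.825]
wrist_force: [3.2, -3.7, 4.5]
width: 0.0273
finger_force: 30.0
```

Call:
move_arm(deltas=[0,0,0,0.05,0,0,0.6])

```text
time: 12.95
tool_pos: [0.5942, 0.0886, 0.0424]
ee_rot: [3.139, 0.001, 1.825]
wrist_force: [3.7, -5.2, 5.7]
width: 0.0275
finger_force: 30.0
```

Call:
move_arm(deltas=[0,0,0,0.05,0,0,0.6])

```text
time: 13.05
tool_pos: [0.5942, 0.0886, 0.0424]
ee_rot: [3.139, 0.002, 1.825]
wrist_force: [4.2, -6.9, 4.0]
width: 0.0277
finger_force: 30.0
```

Call:
move_arm(deltas=[0,0,0,0.05,0,0,0.6])

```text
time: 13.15
tool_pos: [0.5942, 0.0886, 0.0424]
ee_rot: [3.139, 0.003, 1.825]
wrist_force: [4.4, -6.8, 4.6]
width: 0.027
finger_force: 30.0
```

Call:
move_arm(deltas=[0,0,0,0,0,0,0.6,0,0,0,0,0,0,0.6])

```text
time: 13.35
tool_pos: [0.5942, 0.0886, 0.0423]
ee_rot: [3.139, 0.003, 1.824]
wrist_force: [3.8, -7.4, 3.4]
width: 0.0268
finger_force: 30.0
```

Call:
move_arm(deltas=[0,0,0,0.05,0,0,0.6,0,0,0,0.05,0,0,0.6,0,0,0,0.05,0,0,0.6])

```text
time: 13.65
tool_pos: [0.5942, 0.0886, 0.0424]
ee_rot: [3.139, 0.004, 1.824]
wrist_force: [4.3, -7.6, 2.4]
width: 0.0273
finger_force: 30.0
```

Call:
move_arm(deltas=[0,0,0,0.05,0,0,0.6,0,0,0,0.08,0,0,0.6,0,0,0,0.08,0,0,0.6,0,0,0,0.08,0,0,0.6])

```text
time: 14.05
tool_pos: [0.5942, 0.0886, 0.0424]
ee_rot: [3.139, 0.005, 1.824]
wrist_force: [5.0, -9.1, 2.8]
width: 0.0275
finger_force: 30.0
```

```bash
python3 -c "
from h import *
for i in range(3): stf();robot.snapshot('wrist')
stf()"
```

```text
t 14.05 Fx,Fy,Fz fixture [  2.5  -10.06   2.82] torque [-1.64 -0.91 -0.01] x,y mm [-2.22  7.89] z 0.0424
t 14.1 Fx,Fy,Fz fixture [  2.17 -10.37   3.19] torque [-1.64 -0.89 -0.05] x,y mm [-2.21  7.89] z 0.0424
t 14.15 Fx,Fy,Fz fixture [  2.19 -11.12   3.11] torque [-1.73 -0.86 -0.  ] x,y mm [-2.22  7.91] z 0.0424
t 14.2 Fx,Fy,Fz fixture [  1.96 -10.46   4.34] torque [-1.69 -0.91 -0.01] x,y mm [-2.2   7.91] z 0.0424
```

Call:
move_arm(deltas=[0,0,0,-0.1,0,0,0.6,0,0,0,-0.15,0,0,0.4,0,0,0,-0.15,0,0,0.2,0,0,0,-0.15,0,0,-0.1,0,0,0,-0.15,0,0,-0.3,0,0,0,-0.15,0,0,-0.3,0,0,0,-0.15,0,0,-0.3])

```text
time: 14.9
tool_pos: [0.5925, 0.0901, 0.0414]
ee_rot: [-3.141, -0.0, 1.825]
wrist_force: [0.4, -0.2, -0.2]
width: 0.0605
finger_force: 0.0
```

Call:
move_arm(deltas=[0,0,0,0,0,-1,-0.3,0,0,0,0,0,-4,-0.3,0,0,0,0,0,-8,-0.3,0,0,0,0,0,-13,-0.3,0,0,0,0,0,-18,-0.3,0,0,0,0,0,-23,-0.3,0,0,0,0,0,-25,-0.3,0,0,0,0,0,-25,-0.3])

```text
time: 15.7
tool_pos: [0.5944, 0.0899, 0.2982]
ee_rot: [3.131, 0.002, 1.825]
wrist_force: [0.2, 0.8, -0.4]
width: 0.061
finger_force: 0.0
```

```bash
python3 - <<'E'
from h import *
np.set_printoptions(precision=4,suppress=True)
stf();st();s=snap('wrist','w9');t=snap('top','top2');c=snap('scene','scene2')
th=.254;X=np.array([np.cos(th),np.sin(th),0]);Y=np.array([-X[1],X[0],0]);o=np.array([.5983,.0815,0])-.0022*X-.0015*Y
for n,s in(('top',t),('scene',c),('wrist',s)):
    vv,uu=np.mgrid[0:480,0:640];px=np.c_[uu.ravel(),vv.ravel()].astype(float)
    org,dr,_=ray(s,px);P=org+dr*s['depth'].ravel()[:,None];l=np.c_[(P-o)@X,(P-o)@Y,P[:,2]]
    k=(abs(l[:,1]+.08)<.02)&(l[:,2]>.1)&(l[:,2]<.23)&(l[:,0]>-.11)&(l[:,0]<.02);q=l[k]
    if k.sum()<10: print(n,k.sum());continue
    d=q[:,[0,2]]-[-.07,.086];r=np.hypot(*d.T);print(n,k.sum(),q.min(0),q.max(0),'angle',np.percentile(np.arctan2(d[:,1],d[:,0])[r>.06],[10,50,90]),'r',r.max(),'y',np.median(q[:,1]))
    k=(abs(l[:,0])<.03)&(abs(l[:,1])<.06)&(l[:,2]>.06)&(l[:,2]<.085);print('roller',k.sum(),l[k].mean(0),l[k].max(0))
a=cv2.resize(c['image'][190:390,280:460,::-1],None,fx=2.2,fy=3,interpolation=cv2.INTER_CUBIC);b=cv2.resize(load('w9')['image'][:,:,::-1],None,fx=.62,fy=.62)
b=cv2.copyMakeBorder(b,0,600-b.shape[0],0,0,0);cv2.imwrite('pics/v9.png',np.hstack([a,b]))
E
```

```text
t 15.7 Fx,Fy,Fz fixture [ 0.4   0.71 -0.44] torque [-0.05 -0.14  0.02] x,y mm [-1.65  9.08] z 0.2982
t 15.7 pos [0.5944 0.0899 0.2982] rot [3.1309 0.0021 1.8249] F [ 0.21  0.79 -0.44] w 0.061 ff 0.0
top 225 [-0.0701 -0.088   0.1005] [-0.0392 -0.066   0.2102] angle [1.3404 1.3855 1.406 ] r 0.12729617161813456 y -0.07721030909077392
roller 463 [-0.0003 -0.0229  0.0723] [0.0145 0.0217 0.0805]
scene 153 [-0.0681 -0.0888  0.1004] [-0.0432 -0.0662  0.1703] angle [1.2163 1.2804 1.3194] r 0.08716312829719333 y -0.07283222777347284
roller 809 [0.0043 0.0009 0.072 ] [0.0155 0.0599 0.0797]
wrist 594 [-0.0605 -0.0875  0.1323] [-0.0403 -0.0659  0.2099] angle [1.2661 1.3529 1.3953] r 0.1261070256610148 y -0.0699844863659456
roller 2566 [-0.0002  0.002   0.0724] [0.0136 0.0598 0.0773]
```

View pics/v9.png

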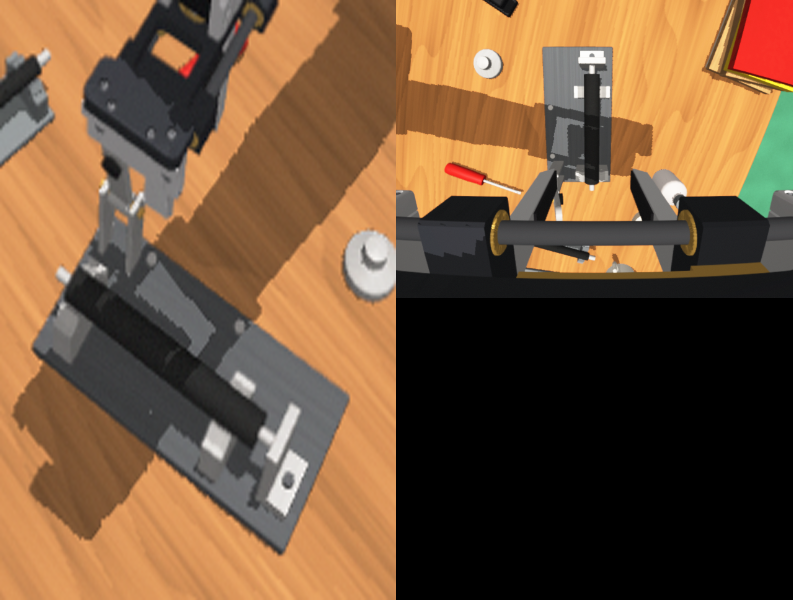

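Call:
move_arm(deltas=[0,0,0,-3,-3.2,0,0.5,0,0,0,-6,-6.5,0,1,0,0,0,-8.9,-9.5,0,1,0,0,0,-8.9,-9.5,0,1,0,0,0,-8.9,-9.5,0,1,0,0,0,-8.9,-9.5,0,1,0,0,0,-8.9,-9.5,0,1,0,0,0,-8.9,-9.5,0,1])

```text
time: 16.65
tool_pos: [0.5237, -0.0194, 0.2912]
ee_rot: [-3.141, -0.0, 1.826]
wrist_force: [0.2, 0.0, -0.2]
width: 0.0014
finger_force: 0.0
```

```bash
sed -i "s/-\[.5983,.0815\]; print/-([.5983,.0815]-.0022*X-.0015*Y); print/; s/p=np.array(o\['tool_pos'\])\[:2\]-\[.5983,.0815\]/p=np.array(o['tool_pos'])[:2]-(np.array([.5983,.0815])-.0022*X-.0015*Y)/" h.py; python3 -c "
from h import *
stf();st()"
```

```text
t 16.65 Fx,Fy,Fz fixture [ 0.23 -0.01 -0.21] torque [ 0.01 -0.08  0.03] x,y mm [-95.34 -77.37] z 0.2912
t 16.65 pos [ 0.5237 -0.0194  0.2912] rot [-3.1407e+00 -5.0000e-04  1.8265e+00] F [ 0.23  0.05 -0.21] w 0.0014 ff 0.0
```

Call:
move_arm(deltas=[0,0,0,0,0,4,1,0,0,0,0,0,8,1,0,0,0,0,0,9.9,1,0,0,0,0,0.5,9.9,1,0,0,0,0,1,9.9,1,0,0,0,0,1.5,9.9,1,0,0,0,0,1.8,9.9,1,0,0,0,0,1.8,9.9,1])

```text
time: 17.45
tool_pos: [0.542, -0.0157, 0.1941]
ee_rot: [3.139, 0.001, 1.825]
wrist_force: [-1.2, 0.1, -1.0]
width: 0.0003
finger_force: 0.0
```

```bash
python3 -c "
from h import *
stf()"
```

```text
t 17.45 Fx,Fy,Fz fixture [-1.19  0.38 -0.95] torque [-0.05 -0.05 -0.03] x,y mm [-76.73 -78.4 ] z 0.1941
```

Call:
move_arm(deltas=[0,0,0,0,0.6,0,1,0,0,0,0,1.2,0,1,0,0,0,0,1.7,0,1,0,0,0,0,2.2,0.05,1,0,0,0,0,3.05,0.26,1,0,0,0,0,4.05,0.7,1,0,0,0,0,5.05,1.2,1])

```text
time: 18.15
tool_pos: [0.5907, -0.0029, 0.1808]
ee_rot: [3.141, 0.0, 1.825]
wrist_force: [-3.0, -2.1, 1.8]
width: 0.0005
finger_force: 1.2
```

```bash
python3 -c "
from h import *
stf()"
```

```text
t 18.15 Fx,Fy,Fz fixture [-3.45 -1.24  1.76] torque [-0.12  0.25 -0.03] x,y mm [-26.33 -78.32] z 0.1808
```

Call:
move_arm(deltas=[0,0,0,0,0.93,0.62,1,0,0,0,0,1.78,1.31,1,0,0,0,0,2.55,2.08,1,0,0,0,0,3.25,2.93,1,0,0,0,0,3.87,3.86,1,0,0,0,0,4.38,4.83,1,0,0,0,0,4.79,5.84,1,0,0,0,0,5.0,6.7,1])

```text
time: 18.95
tool_pos: [0.6384, 0.0097, 0.1126]
ee_rot: [-3.141, -0.0, 1.825]
wrist_force: [0.6, 0.2, 3.0]
width: 0.0007
finger_force: 1.1
```

```bash
python3 -c "
from h import *
stf()"
```

```text
t 18.95 Fx,Fy,Fz fixture [0.6  0.04 2.97] torque [ 0.   -0.35  0.02] x,y mm [ 22.95 -78.12] z 0.1126
```

Call:
move_arm(deltas=[0,0,0,0,0.15,0.5,1,0,0,0,0,0.3,1.0,1,0,0,0,0,0.4,1.4,1,0,0,0,0,0.4,1.7,1,0,0,0,0,0.4,1.7,1])

```text
time: 19.45
tool_pos: [0.6416, 0.0105, 0.096]
ee_rot: [-3.141, -0.0, 1.825]
wrist_force: [0.9, -0.5, -0.6]
width: 0.0004
finger_force: 0.0
```

Call:
move_arm(deltas=[0,0,0,0,0,0.1,1,0,0,0,0,0,0.2,1,0,0,0,0,0,0.2,1])

```text
time: 19.75
tool_pos: [0.6421, 0.0105, 0.0951]
ee_rot: [3.141, 0.0, 1.825]
wrist_force: [0.4, 0.6, 0.5]
width: 0.0007
finger_force: 0.4
```

Call:
move_arm(deltas=[0,0,0,0,0,0.1,1,0,0,0,0,0,0.15,1,0,0,0,0,0,0.15,1])

```text
time: 20.05
tool_pos: [0.6423, 0.0105, 0.0935]
ee_rot: [3.141, 0.0, 1.825]
wrist_force: [0.8, -0.1, 1.5]
width: 0.0006
finger_force: 0.8
```

Call:
move_arm(deltas=[0,0,0,0,0,0.1,1,0,0,0,0,0,0.15,1,0,0,0,0,0,0.15,1])

```text
time: 20.35
tool_pos: [0.6423, 0.0105, 0.0918]
ee_rot: [3.141, 0.0, 1.825]
wrist_force: [1.3, -0.0, 0.8]
width: 0.0004
finger_force: 0.8
```

Call:
move_arm(deltas=[0,0,0,0,0,0.1,1,0,0,0,0,0,0.1,1])

```text
time: 20.55
tool_pos: [0.6421, 0.0105, 0.0908]
ee_rot: [3.141, 0.0, 1.825]
wrist_force: [1.7, 0.7, 1.3]
width: 0.0003
finger_force: 0.8
```

Call:
move_arm(deltas=[0,0,0,0,0,0.1,1,0,0,0,0,0,0.1,1])

```text
time: 20.75
tool_pos: [0.6421, 0.0105, 0.0899]
ee_rot: [3.141, 0.0, 1.825]
wrist_force: [2.0, -0.4, 1.9]
width: 0.0005
finger_force: 1.0
```

Call:
move_arm(deltas=[0,0,0,0,0,0.1,1,0,0,0,0,0,0.1,1])

```text
time: 20.95
tool_pos: [0.6421, 0.0105, 0.0893]
ee_rot: [3.141, 0.0, 1.825]
wrist_force: [0.1, 0.5, 3.2]
width: 0.0006
finger_force: 2.0
```

Call:
move_arm(deltas=[0,0,0,0,0,0.1,1,0,0,0,0,0,0.1,1])

```text
time: 21.15
tool_pos: [0.6422, 0.0105, 0.0887]
ee_rot: [3.141, 0.0, 1.825]
wrist_force: [-0.2, 0.4, 5.7]
width: 0.0004
finger_force: 2.8
```

Call:
move_arm(deltas=[0,0,0,0,0,0.1,1,0,0,0,0,0,0.1,1])

```text
time: 21.35
tool_pos: [0.6422, 0.0105, 0.0882]
ee_rot: [3.14, 0.0, 1.825]
wrist_force: [-0.5, 0.2, 7.2]
width: 0.0004
finger_force: 3.5
```

Call:
move_arm(deltas=[0,0,0,0,0,0.1,1,0,0,0,0,0,0.15,1,0,0,0,0,0,0.15,1,0,0,0,0,0,0.15,1])

```text
time: 21.75
tool_pos: [0.6422, 0.0105, 0.0876]
ee_rot: [3.14, 0.001, 1.825]
wrist_force: [-0.9, -0.2, 9.4]
width: 0.0004
finger_force: 4.8
```

Call:
move_arm(deltas=[0,0,0,0,0,0.03,1,0,0,0,0,0,0.03,1,0,0,0,0,0,0.03,1])

```text
time: 22.05
tool_pos: [0.6423, 0.0105, 0.0876]
ee_rot: [3.14, 0.001, 1.825]
wrist_force: [-2.1, 1.0, 10.5]
width: 0.0005
finger_force: 5.1
```

Call:
move_arm(deltas=[0,0,0,0,0,-0.2,1,0,0,0,0,0,-0.5,1,0,0,0,0,0,-1.5,1,0,0,0,0,0,-4,1,0,0,0,0,0,-8,1,0,0,0,0,0,-12,1,0,0,0,0,0,-12,1,0,0,0,0,0,-12,1])

```text
time: 22.85
tool_pos: [0.6422, 0.0103, 0.2061]
ee_rot: [3.14, 0.001, 1.825]
wrist_force: [0.2, -0.4, -1.2]
width: 0.0008
finger_force: 0.0
```

```bash
python3 - <<'E'
from h import *
np.set_printoptions(precision=4,suppress=True)
stf();s=snap('wrist','w10');t=snap('top','top3');c=snap('scene','scene3')
a=cv2.resize(c['image'][220:390,280:460,::-1],(400,400),interpolation=cv2.INTER_CUBIC);b=cv2.resize(t['image'][180:300,170:330,::-1],(400,400),interpolation=cv2.INTER_CUBIC)
cv2.imwrite('pics/v10.png',np.hstack([a,b]))
th=.254;X=np.array([np.cos(th),np.sin(th),0]);Y=np.array([-X[1],X[0],0]);o=np.array([.5983,.0815,0])-.0022*X-.0015*Y
for s in(c,t):
    vv,uu=np.mgrid[0:480,0:640];px=np.c_[uu.ravel(),vv.ravel()].astype(float)
    org,dr,_=ray(s,px);P=org+dr*s['depth'].ravel()[:,None];l=np.c_[(P-o)@X,(P-o)@Y,P[:,2]]
    for x in np.arange(-.06,.06,.015):
        k=(abs(l[:,0]-x)<.007)&(abs(l[:,1]+.08)<.008)&(l[:,2]<.13);print(round(x,3),k.sum(),np.median(l[k,2]) if k.any() else '')
E
```

```text
t 22.85 Fx,Fy,Fz fixture [ 0.08 -0.4  -1.16] torque [ 0.02 -0.04  0.01] x,y mm [ 26.81 -78.4 ] z 0.2061
-0.06 95 0.08884822089894373
-0.045 52 0.08991228896492498
-0.03 52 0.08956221624285798
-0.015 52 0.08854114905596105
0.0 49 0.08990497449649149
0.015 52 0.0886625043821041
0.03 109 0.05172753339628178
0.045 115 0.0125958395597483
-0.06 0 
-0.045 0 
-0.03 0 
-0.015 0 
0.0 0 
0.015 0 
0.03 0 
0.045 0
```

View pics/v10.png

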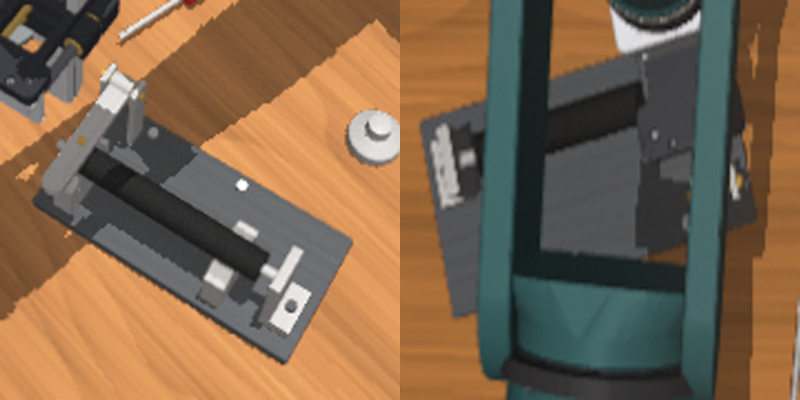

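```bash
python3 -c "
from bench import robot
print(robot.close_job())"
```

```text
the job is handed in; nothing more can be done
None
```

The longer, thicker roller is seated in both V notches with its shaft end against the end stop. I pushed it there with an estimated 6 N. The strap is down level on the roller, pressed with about 10 N, everything is released, and the job is handed in. The hand-in call gave no verdict.

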